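# Set the thaw timer four clicks on and start it

### The arm

A 6-joint arm with a two-finger parallel gripper is mounted at the origin on the work surface. World frame = base frame: x ahead of the robot, y to its left, z up, the work surface at z = 0. Lengths are in m, angles in rad, forces in N, time in s.
With the tool pointing down it reaches from about 0.275 to 0.975 m from the base axis. Payload 8.4 kg.
Tool frame: the origin (TCP) lies on the centre line of the jaws, within the pads' length; the fingertips stand 19 mm ahead of it and the grasp point (between the pads) is the TCP; x points along the fingers, z is the direction in which the jaws open and shut, and the axes are right-handed (so a half turn about x gives the same grasp; the last joint's range is limited). The gripper opens to 92 mm and grips with 3 to 60 N. Pads are 20 mm wide; open, the fingers measure 128 mm over their backs; the gripper's body (75 mm by 189 mm) begins 69 mm behind the grasp point.
Start: joints at [1.236, 0.353, 1.633, -0, 1.155, -0.002], TCP at [0.204, 0.591, 0.203] pointing down, gripper open.
Joint ranges: [-2.63, 2.63], [-0.92, 2.1], [0.06, 2.66], [-1.3, 4.44], [0, 2.69], [-3.02, 3.02]. Speed limits (rad/s): [2.22, 2.22, 2.79, 3.14, 3.14, 3.14].

### API

Orientations are given as a rotation vector (axis times angle).
In Python, from rig import r, cams gives the robot as it stands.
- The arm moves only by the tool play_rows, never from a script. Its argument "commands" is a list of rows, each a list of 7 numbers: the shift along the tool's x, y, z in mm, then the turn, a rotation vector about the tool's x, y, z in degrees, then the closure, from -1 (fully open) to 1 (shut), so that 0 is half open. In form: [[x, y, z, rx, ry, rz, fingers], ...]. A call has 1 to 5 rows; each row is the pose to reach, as a shift and turn from the pose commanded when the call began, along the tool's axes at that moment; what a row does not reach only later rows make up. A row lasts 1/8 s, in which the tool goes at most 62.5 mm and 10.7 degrees, less where a joint would pass 70% of its speed; a pose out of reach is approached as far as the arm can. A call with a gripper value outside its range is refused whole. The fingers move at their own pace and stop on an object; "squeeze" is the grip in N (left out, the last holds). Time passes only in rows, so rows that repeat a pose let the fingers close. It gives the time, the measured TCP pose, the force and the opening at its end, in the units of the state.
- r.state(): the state, without advancing time (a new reading comes with each control period).
- cams.snapshot(name): name is "side" or "top"; returns the picture (420x560x3 uint8, blue, green, red); there is no depth.
- cams.camera_model(name): a dict with "intrinsics" (3x3 intrinsics, pixels), "extrinsics" (4x4, takes a point from camera to world coordinates). Camera axes: x right, y down, z forward; pixel columns grow to the right and rows downward; lengths in m; the calibration is good to about 2 mm. A picture is of the moment at which its call begins. camera_model takes no time and is no camera call.
- r.job_done(): hands the job in, once; it reports no verdict.
The state is a dict: "time_s": time; "joint_positions": joint angles; "qd": joint speeds; "tau": joint torques, N m; "position": TCP position; "orientation": TCP orientation; "force": force on the tool from outside, world axes, zero at the start; "ft_torque": the same for the moment, N m; "gripper_width": finger opening in m.
Only numpy, scipy, OpenCV 4.12 (cv2) and the standard library are available. Lean on these libraries where they do the work, as an engineer would, in place of code of your own. Each camera call takes 0.05 s, during which the arm holds its last target.

### The job

On the vial thaw unit, push the lever of the click-stop timer dial round clockwise (seen from above) with a fingertip by exactly four clicks from where it stands, then press the round start key all the way down with a fingertip and let it go. Do not pinch the lever or press down on top of it, do not press the square stop key, and leave the vials and everything else lying about where they are.

Things in the scene. Friction and masses are not known exactly. Their poses are not given: they have to be found in the camera images.
- thaw_unit: White bench instrument, 240 x 300 mm, 55 mm high, fixed. Origin: centre of its underside, z up, x from front (operator's) edge to rear, y left. On its flat deck: timer dial at (-20, 60) mm, keys at (-55, -45) and (-55, -115) mm (either at either place), an aluminium block 85 x 110 x 28 mm at (62, -80) mm holding three loose cryovials that reach 53 mm above the deck.
- dial (a joint): Timer dial, rad: grows clockwise seen from above, 0 in the click stop where it starts. Stops every 24 degrees (0.419 rad) all round; 4 clicks = 1.676. Leaving a stop takes up to 0.12 N m (3 N on the lever 45 mm out), most at 6 degrees; past 12 degrees the dial snaps by itself into the next stop and stays there. It can turn on past the fourth (end stops at -2.6 and 5.2).
- dial_axis (a point): Point on the vertical axis of the dial at half the height of its lever, 23 mm above the deck. The dial is a flat aluminium disc of 44 mm radius, its top 10 mm above the deck, on a thin grey bezel of 49 mm radius; only the lever stands up from it.
- lever_tip (a point): End of the dial's one straight black lever, on its centre line at half height, 56 mm from the axis; the lever runs radially from 10 mm behind the axis to here, 15 mm wide, flanks upright, 26 mm high: underside 10 mm, top 36 mm above the deck. Direction from dial_axis to here is the lever's; at the start it may point anywhere.
- lever_push_half: Half of the lever on its counter-clockwise side: the flank that is pushed to turn the dial clockwise. Origin on the dial's axis 4 mm above the deck, x along the lever, y towards this flank, which lies 7.5 mm from the centre line.
- lever_far_half: The other half of the lever, on its clockwise side. Same origin and axes; its flank lies at y = -7.5 mm. Touching both halves at once counts as pinching or pressing on top.
- start_key (a joint): Travel of the round start key, m: 0 up, 0.006 fully down; a spring pushes it back (2 N at the start of the travel, 5 N fully down).
- start_top (a point): Centre of the top of the round start key, grey, 28 mm across, on a black ring of 42 mm. The top stands 17 mm above the deck.
- stop_key (a joint): Travel of the square stop key, m: 0 up, 0.006 fully down, same spring. Not to be pressed.
- stop_top (a point): Centre of the top of the square stop key, grey, 24 x 24 mm, on the same kind of black ring; the top stands 17 mm above the deck, 70 mm from the start key.
- vial_a: Loose cryovial with orange cap, 13 mm across, 46 mm tall, standing in the aluminium block. Origin at the centre of its foot.
- vial_b: Like vial_a.
- vial_c: Like vial_a.
- vial_d: The same kind of vial, standing free on the deck beyond the dial. Origin at the centre of its foot.
- cryobox: Open white carton of vials, 130 x 130 x 50 mm, on the bench beside the unit. Origin at the centre of its underside.
- spray_bottle: Plastic bottle, 60 mm across, 150 mm tall, on the bench. Origin at the centre of its underside.
- jar: Small amber jar, 48 mm across, 60 mm tall, on the bench. Origin at the centre of its underside.
- marker: Marker pen lying on the bench in front of the unit, 132 mm long. Origin underneath its middle.

How it is judged:
On the way, in this order (a step that is already met when the one before it is completed fails the run):
1. the dial has been turned clockwise to the fourth click stop (value of joint dial between 1.52 and 1.83 rad), for 0.3 s.
2. the round start key is pressed down with the dial at the fourth click (all of step 1 and value of joint start_key above 0.0045 m and contact force between the fingers and start_key above 0.5 N), for 0.05 s.
At the end, for the whole second after the job is handed in: The dial rests four clicks clockwise of its starting stop (1.55 to 1.80 rad), the start key has been pressed (over 4.5 mm of its 6 mm) after the dial was set and is up again, and the stop key is up (value of joint dial between 1.55 and 1.8 rad and velocity of joint dial between -0.1 and 0.1 rad/s and value of joint each of start_key, stop_key below 0.0015 m); the robot touches nothing.
It fails at once if the start key is pressed while the dial is not at the fourth click (value of joint start_key above 0.003 m and (value of joint dial below 1.5 rad or value of joint dial above 1.85 rad)).
It fails at once if the stop key is pressed (over 3 mm) (value of joint stop_key above 0.003 m).
It fails at once if the lever is pinched, or pressed on from above: fingers on both of its halves at once (contact force between the fingers and lever_push_half above 0.5 N and contact force between the fingers and lever_far_half above 0.5 N).
It fails at once if a vial is moved by more than 15 mm (distance of any of vial_a, vial_b, vial_c, vial_d from where it was at the start of the episode above 0.015 m).
It fails at once if another loose thing is moved by more than 20 mm (distance of any of cryobox, spray_bottle, jar, marker from where it was at the start of the episode above 0.02 m).
It also fails if it takes over 51 s, if anything falls off the work surface, if the arm or the gripper's body presses on something with over 40 N, if the wrist force passes 120 N, or if a joint passes its speed limit or range.

## Working session

There is one attempt and no reset: what is moved stays moved. The work goes in short steps, Python scripts to look and compute and a tool call to move; the robot and the scene stay as the last step left them, time stands still between calls to the robot, and variables do not carry over. Pictures are saved under pics/ and viewed, and the job is handed in when it is done.

Besides the shell and the picture viewer there is one more tool, called as a command line: name --pt "numbers of a row" for each row, then --argument value for the rest. play_rows: Moves the arm, as the interface text tells. Its arguments: {"type":"object","properties":{"commands":{"type":"array","items":{"type":"array","items":{"type":"number"}}},"squeeze":{"type":"number"}},"required":["commands"]}

```bash
ls; mkdir -p pics
python3 - <<'E'
from rig import r,cams
import cv2
s=r.state(); print({k:s[k] for k in ('time_s','position','orientation','gripper_width')})
for n in('top','side'):
    cv2.imwrite(f'pics/{n}0.png',cams.snapshot(n)); m=cams.camera_model(n); print(n,m)
E
```

```text
pics
{'time_s': 0.0, 'position': array([0.20400644, 0.59020149, 0.20193756]), 'orientation': array([-0.96149857,  1.34963489,  0.96011004]), 'gripper_width': 0.09149547930332677}
top {'intrinsics': array([[403.10099922,   0.        , 276.83304104],
       [  0.        , 403.10099922, 208.56145854],
       [  0.        ,   0.        ,   1.        ]]), 'extrinsics': array([[-0.01391026, -0.99529679,  0.09586871,  0.50394163],
       [-0.99977293,  0.01539228,  0.01473668,  0.03271452],
       [-0.01614301, -0.09564195, -0.99528489,  0.78282411],
       [ 0.        ,  0.        ,  0.        ,  1.        ]])}
side {'intrinsics': array([[473.44153814,   0.        , 279.45723527],
       [  0.        , 473.44153814, 203.63671248],
       [  0.        ,   0.        ,   1.        ]]), 'extrinsics': array([[ 0.96839635, -0.19132882,  0.1600056 ,  0.45572562],
       [-0.24938495, -0.73259089,  0.63333857, -0.54557942],
       [-0.00395727, -0.65322575, -0.75715287,  0.78930238],
       [ 0.        ,  0.        ,  0.        ,  1.        ]])}
```

View pics/top0.png

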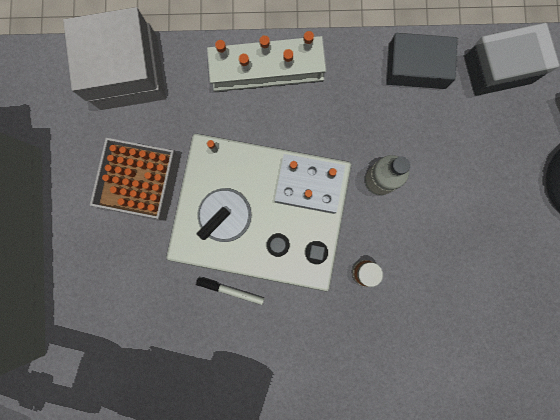

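View pics/side0.png

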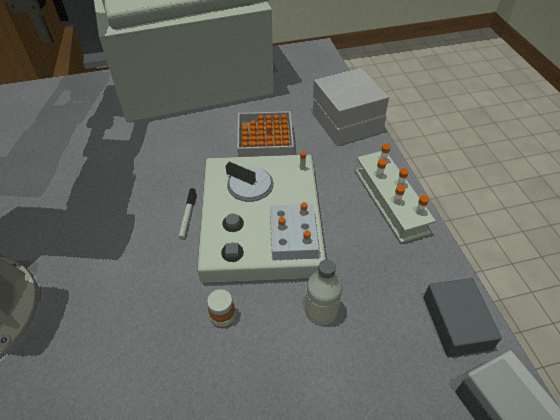

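The top view shows the dial at about (224,214), with its lever pointing lower left to (202,236). The round key is at (278,244), the square key at (316,252), and vial_d stands at (211,146). I'll measure these next.

```bash
cat > h.py <<'E'
import numpy as np,cv2
from rig import cams
def ray(cam,uv,z):
    m=cams.camera_model(cam);K=m['intrinsics'];T=m['extrinsics']
    uv=np.atleast_2d(np.asarray(uv,float)); d=np.c_[uv,np.ones(len(uv))]@np.linalg.inv(K).T@T[:3,:3].T
    c=T[:3,3]; return c+d*((z-c[2])/d[:,2])[:,None]
E
python3 - <<'E'
from h import *
from scipy.spatial.transform import Rotation as R
np.set_printoptions(precision=4,suppress=True)
im=cv2.imread('pics/top0.png'); g=im.max(2)
# deck: bright, yellowish
lab=cv2.cvtColor(im,cv2.COLOR_BGR2HSV)
for nm,cam,roi in (('top0','top',(160,125,360,300)),('side0','side',(190,145,330,285))):
    im=cv2.imread(f'pics/{nm}.png'); x0,y0,x1,y1=roi
    sub=im[y0:y1,x0:x1]; 
    m=(sub.min(2)>150).astype(np.uint8)*255
    m=cv2.morphologyEx(m,cv2.MORPH_CLOSE,np.ones((3,3)))
    cs,_=cv2.findContours(m,cv2.RETR_EXTERNAL,cv2.CHAIN_APPROX_NONE); c=max(cs,key=cv2.contourArea)
    h=cv2.convexHull(c)[:,0]+[x0,y0]
    W=ray(cam,h,0.055)[:,:2]
    rc=cv2.minAreaRect((W*1000).astype(np.float32)); print(cam,'deck rect',rc); 
    d=(sub.max(2)<60).astype(np.uint8)
    n,l,st,ce=cv2.connectedComponentsWithStats(d)
    for i in range(1,n):
        if st[i,4]>60:
            print(' dark',st[i],ce[i]+[x0,y0], 'z.091',ray(cam,ce[i]+[x0,y0],.091)[0][:2],'z.072',ray(cam,ce[i]+[x0,y0],.072)[0][:2])
    cv2.imwrite(f'pics/{nm}_crop.png',cv2.resize(sub,None,fx=4 if cam=='side' else 3.4,fy=4 if cam=='side' else 3.4,interpolation=cv2.INTER_CUBIC))
print(R.from_rotvec([-0.96149857,  1.34963489,  0.96011004]).as_matrix())
E
```

```text
top deck rect ((570.965087890625, 75.67931365966797), (293.9436340332031, 234.2531280517578), 78.32746124267578)
 dark [  0  26  21  69 324] [169.071  187.1605] z.091 [0.6109 0.23  ] z.072 [0.6138 0.2355]
 dark [ 37  82  33  33 385] [212.9506 223.2234] z.091 [0.5469 0.1534] z.072 [0.5481 0.1567]
 dark [107 109  22  23 209] [277.8086 244.7464] z.091 [0.5084 0.0422] z.072 [0.5085 0.0424]
 dark [146 116  22  23 222] [315.7838 251.8288] z.091 [ 0.4955 -0.0224] z.072 [ 0.4953 -0.0239]
 dark [ 36 152  26  15 217] [207.7373 283.4009] z.091 [0.4447 0.1621] z.072 [0.4431 0.1657]
side deck rect ((569.8994140625, 72.85381317138672), (293.9946594238281, 232.5502166748047), 78.29393768310547)
 dark [ 36  17  29  22 343] [240.2274 172.7551] z.091 [0.5459 0.1406] z.072 [0.5484 0.1592]
 dark [ 0 43  7 17 91] [192.5055 195.967 ] z.091 [0.4419 0.1014] z.072 [0.4415 0.119 ]
 dark [ 33  72  20  15 119] [233.0756 225.4874] z.091 [0.5057 0.0081] z.072 [0.507  0.0232]
 dark [ 32 100  21  17 151] [232.4636 254.5364] z.091 [ 0.4923 -0.0564] z.072 [ 0.4933 -0.0431]
[[-0.0004 -0.9451  0.3267]
 [-0.0013  0.3267  0.9451]
 [-1.     -0.     -0.0014]]
```

View pics/top0_crop.png

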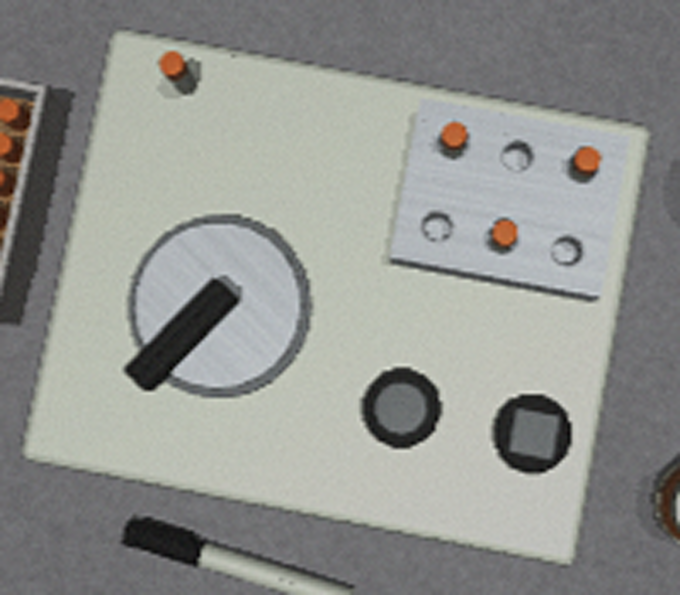

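View pics/side0_crop.png

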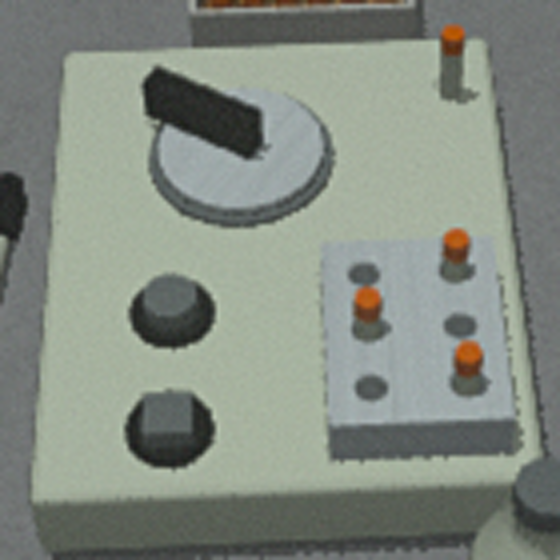

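```bash
cat >> h.py <<'E'
A=np.array([.5631,.1373])
def lever(im,cam='top'):
    # dark lever mask -> rays at mean height
    g=im.max(2); d=(g<60).astype(np.uint8); p=ray(cam,[[i%560,i//560] for i in range(420*560)],.078)[:,:2]
    near=(np.linalg.norm(p-A,axis=1)<.085).reshape(420,560)
    n,l,st,ce=cv2.connectedComponentsWithStats(d*near)
    i=1+st[1:,4].argmax(); ys,xs=np.where(l==i)
    return np.c_[xs,ys]
E
python3 - <<'E'
from h import *
np.set_printoptions(precision=4,suppress=True)
e=np.array([[224.7,214.7]]); print('bezel ctr',ray('top',e,.060)[0], ray('top',e,.065)[0])
T=ray('top',[[160+136.5/3.4,125+380/3.4],[160+230/3.4,125+290/3.4]],.091)[:,:2]
v=T[0]-T[1]; print('tip,inner',T, np.degrees(np.arctan2(v[1],v[0])), np.linalg.norm(T-A,axis=1))
T=ray('side',[[190+152/4,145+70/4],[190+258/4,145+112/4]],.091)[:,:2]; v=T[0]-T[1];print('side tip/inner',T,np.degrees(np.arctan2(v[1],v[0])))
for n in('top','side'):
    q=lever(cv2.imread(f'pics/{n}0.png'),n); P=ray(n,q,.085)[:,:2]; 
    rc=cv2.minAreaRect((P*1000).astype(np.float32)); v=cv2.fitLine((P*1000).astype(np.float32),cv2.DIST_L2,0,.01,.01).ravel()
    print(n,len(q),rc,np.degrees(np.arctan2(v[1],v[0])),v)
print('vial d',ray('top',[[160+172/3.4,125+66/3.4]],.101)[0])
print('round/sq',ray('top',[[160+400/3.4,125+407/3.4],[160+534/3.4,125+434/3.4]],.072))
E
```

```text
bezel ctr [0.5639 0.1376 0.06  ] [0.5635 0.1368 0.065 ]
tip,inner [[0.5239 0.1754]
 [0.5689 0.1279]] 133.45086806431652 [0.0546 0.011 ]
side tip/inner [[0.5269 0.1768]
 [0.5743 0.1324]] 136.85391540735625
top 385 ((547.376953125, 153.89508056640625), (18.58047866821289, 65.9769058227539), 44.860992431640625) -44.252926 [  0.7163  -0.6978 547.3051 154.3958]
side 343 ((546.2996215820312, 146.94570922851562), (30.16803550720215, 76.1695556640625), 45.3853874206543) -50.606163 [  0.6346  -0.7728 546.6122 146.6187]
vial d [0.6829 0.1559 0.101 ]
round/sq [[ 0.5086  0.0427  0.072 ]
 [ 0.4938 -0.0261  0.072 ]]
```

play_rows --pt "0 -43 -32 -6 0 0 1" --pt "0 -86 -64 -13 0 0 1" --pt "0 -129 -96 -19 0 0 1" --pt "0 -172 -128 -26 0 0 1" --pt "0 -215 -160 -32 0 0 1" --squeeze 20

```text
time_s: 0.72
position: [0.3544, 0.3685, 0.2024]
orientation: [-1.377, 1.091, 1.379]
force: [1.5, -0.1, 0.7]
gripper_width: 0.0741
```

```bash
cat >> h.py <<'E'
A=np.array([.5634,.1372])
def where(tgt=None,yaw=None):
    from rig import r
    from scipy.spatial.transform import Rotation as R
    np.set_printoptions(precision=4,suppress=True)
    s=r.state(); M=R.from_rotvec(s['orientation']).as_matrix(); y=np.degrees(np.arctan2(M[1,2],M[0,2]))
    p=np.array(s['position']); print('t',s['time_s'],'p',p,'yaw z',y,'F',s['force'],'tq',s['ft_torque'],'w',s['gripper_width'],'q6',s['joint_positions'][5],'axis in tool mm',(M.T@(np.r_[A,.078]-p))*1e3)
    if tgt is not None: print('shift mm',M.T@(np.array(tgt)-p)*1e3,'rx',y-yaw)
    return s,p,M
E
python3 -c "
from h import *
where([.5104,.1478,.203],135)"
```

```text
t 0.725 p [0.3544 0.3685 0.2024] yaw z 103.25906023301357 F [ 1.4786 -0.1393  0.6856] tq [ 0.0514 -0.0022 -0.0289] w 0.0740918786725177 q6 -1.0015913155328422 axis in tool mm [ 124.128  -150.5132 -273.0806]
shift mm [  -0.8061 -101.218  -250.5462] rx -31.74093976698643
```

play_rows --pt "0 -20 -50 -6 0 0 1" --pt "0 -40 -100 -13 0 0 1" --pt "0 -61 -150 -19 0 0 1" --pt "0 -81 -200 -26 0 0 1" --pt "0 -101 -250 -32 0 0 1"

```text
time_s: 1.35
position: [0.5102, 0.1466, 0.2026]
orientation: [-1.761, 0.727, 1.762]
force: [0.1, -0.8, -0.7]
gripper_width: 0.0033
```

play_rows --pt "0 0 0 0 0 0 1" --pt "0 0 0 0 0 0 1" --pt "0 0 0 0 0 0 1" --pt "0 0 0 0 0 0 1"

```text
time_s: 1.85
position: [0.5089, 0.1492, 0.2027]
orientation: [-1.76, 0.729, 1.76]
force: [-0.2, 0.2, 0.1]
gripper_width: 0.0004
```

```bash
python3 -c "
from h import *
where([.5104,.1478,.092],135)
for n in('top','side'): cv2.imwrite(f'pics/{n}1.png',cams.snapshot(n))
cv2.imwrite('pics/s1c.png',cv2.resize(cv2.imread('pics/side1.png')[60:290,130:380],None,fx=3,fy=2.6))"
```

```text
t 1.85 p [0.5089 0.1492 0.2027] yaw z 135.0048704737791 F [-0.1784  0.1594  0.102 ] tq [ 0.095  -0.0009 -0.0403] w 0.000404235327582149 q6 -2.0741600657998416 axis in tool mm [124.693  -30.0588 -46.9981]
shift mm [110.7018  -0.0807  -2.0212] rx 0.004870473779106987
```

View pics/s1c.png

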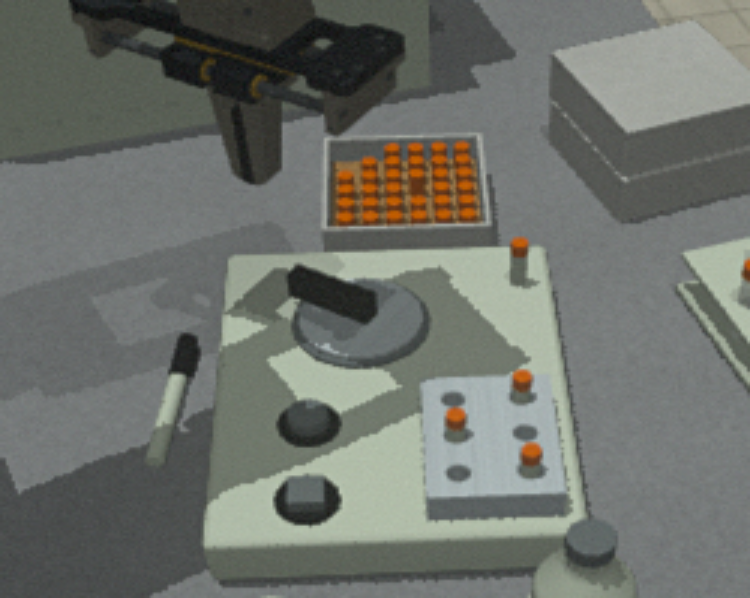

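View pics/top1.png

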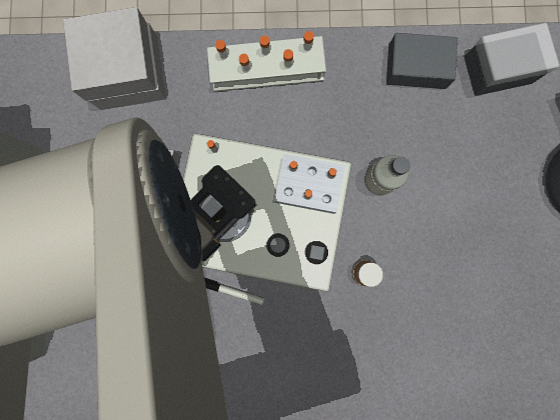

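The side view shows the closed fingertips hanging clear beyond the lever on its push side. I'll descend beside the flank next.

play_rows --pt "28 0 -1 0 0 0 1" --pt "56 0 -2 0 0 0 1" --pt "84 0 -2 0 0 0 1" --pt "111 0 -2 0 0 0 1" --pt "111 0 -2 0 0 0 1"

```text
time_s: 2.58
position: [0.5093, 0.1467, 0.0902]
orientation: [-1.757, 0.732, 1.763]
force: [-1.1, 0.3, 0.5]
gripper_width: 0.0001
```

```bash
python3 -c "
from h import *
where()
for n in('side',): cv2.imwrite(f'pics/{n}2.png',cams.snapshot(n))
cv2.imwrite('pics/s2c.png',cv2.resize(cv2.imread('pics/side2.png')[60:290,130:380],None,fx=3,fy=2.6))"
```

```text
t 2.575 p [0.5093 0.1467 0.0902] yaw z 134.95946212389936 F [-1.1041  0.2715  0.4658] tq [ 0.0899  0.0468 -0.0312] w 0.00012767673446723818 q6 -2.0778784420580916 axis in tool mm [ 11.9864 -31.5862 -44.9505]
```

View pics/s2c.png

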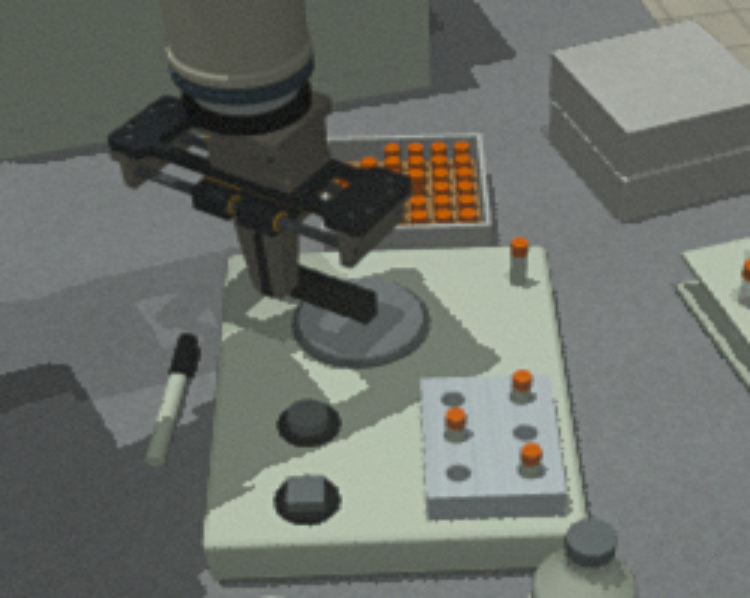

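The fingertip is beside the lever's push flank near the tip, and the lever hasn't moved. I'll close the gap until I feel contact.

play_rows --pt "0 -4 0 0 0 0 1" --pt "0 -8 0 0 0 0 1" --pt "0 -11 0 0 0 0 1" --pt "0 -11 0 0 0 0 1"

```text
time_s: 3.12
position: [0.5191, 0.1548, 0.092]
orientation: [-1.76, 0.729, 1.759]
force: [0.6, 0.4, 0.2]
gripper_width: 0.0006
```

```bash
python3 -c "
from h import *
where()"
```

```text
t 3.125 p [0.5191 0.1548 0.092 ] yaw z 134.94495816193535 F [0.609  0.4455 0.1796] tq [ 0.0907  0.0324 -0.0493] w 0.0005564083643686328 q6 -2.0681605726815966 axis in tool mm [ 14.0197 -18.9423 -43.7584]
```

play_rows --pt "0 -1 0 0 0 0 1" --pt "0 -2 0 0 0 0 1" --pt "0 -3 0 0 0 0 1" --pt "0 -3 0 0 0 0 1"

```text
time_s: 3.62
position: [0.5209, 0.1567, 0.0917]
orientation: [-1.759, 0.73, 1.759]
force: [0.7, -0.1, -0.1]
gripper_width: 0.0002
```

```bash
python3 -c "
from h import *
where()"
```

```text
t 3.625 p [0.5209 0.1567 0.0917] yaw z 134.93176722655767 F [ 0.7202 -0.0625 -0.1459] tq [ 0.0852  0.0599 -0.001 ] w 0.0002147579749817266 q6 -2.065516661397734 axis in tool mm [ 13.6705 -16.3476 -43.8364]
```

play_rows --pt "0 -3.9 1.3 5 0 0 1" --pt "0 -7.9 2.2 10 0 0 1" --pt "0 -11.9 2.8 15 0 0 1" --pt "0 -16 3 20 0 0 1" --pt "0 -16 3 20 0 0 1"

```text
time_s: 4.25
position: [0.5302, 0.1702, 0.0917]
orientation: [-1.523, 0.97, 1.522]
force: [0.8, -0.1, -0.6]
gripper_width: 0.0004
```

```bash
python3 -c "
from h import *
where()
cv2.imwrite('pics/side3.png',cams.snapshot('side'))
cv2.imwrite('pics/s3c.png',cv2.resize(cv2.imread('pics/side3.png')[60:290,130:380],None,fx=3,fy=2.6))"
```

```text
t 4.25 p [0.5302 0.1702 0.0917] yaw z 114.9746175157142 F [ 0.7772 -0.0752 -0.5596] tq [0.0438 0.0286 0.015 ] w 0.0003963655790513355 q6 -1.6986786874792608 axis in tool mm [ 13.6733 -16.201  -43.9579]
```

View pics/s3c.png

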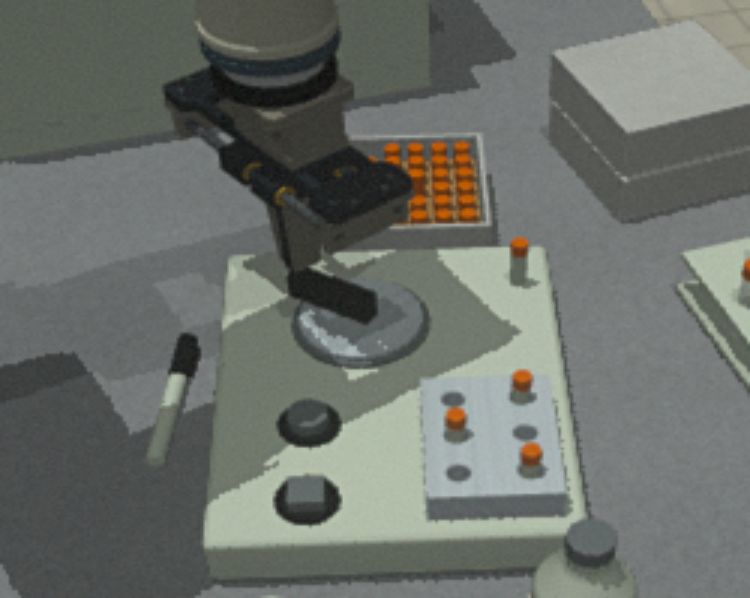

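```bash
cat >> h.py <<'E'
def proj(cam,P):
    m=cams.camera_model(cam);T=np.linalg.inv(m['extrinsics']);P=np.atleast_2d(P)
    q=(P@T[:3,:3].T+T[:3,3])@m['intrinsics'].T; return q[:,:2]/q[:,2:]
def drawlev(im,cam,angs,off=(0,0),f=1):
    for a,c in angs:
        u=np.array([np.cos(np.radians(a)),np.sin(np.radians(a))]);v=np.array([-u[1],u[0]])
        P=[np.r_[A+u*s+v*t,.091] for s,t in((-.010,-.0075),(.056,-.0075),(.056,.0075),(-.010,.0075))]
        q=(proj(cam,P)-off)*f
        cv2.polylines(im,[q.astype(np.int32)],True,c,1)
    return im
E
python3 - <<'E'
from h import *
s,p,M=where()
tip=p+M[:,0]*.019
c=[tip+M[:,1]*a*.010+M[:,2]*b*.018 for a,b in((1,1),(1,-1),(-1,-1),(-1,1))]
out=[]
for k in ('1','3'):
    im=cv2.imread(f'pics/side{k}.png')[140:220,190:320]; im=cv2.resize(im,None,fx=5,fy=5,interpolation=cv2.INTER_CUBIC)
    drawlev(im,'side',[(135,(0,255,0)),(111,(0,0,255))],(190,140),5)
    if k=='3': cv2.polylines(im,[((proj('side',c)-(190,140))*5).astype(np.int32)],True,(255,0,0),1)
    out.append(im)
cv2.imwrite('pics/cmp3.png',cv2.resize(np.vstack(out),None,fx=.74,fy=.74))
E
```

```text
t 4.3 p [0.5299 0.1701 0.0916] yaw z 115.04918665862996 F [-0.4794  0.24    0.1862] tq [0.1186 0.0373 0.001 ] w 0.00028877325792041775 q6 -1.7001246537946828 axis in tool mm [ 13.6176 -16.3967 -43.9331]
```

View pics/cmp3.png

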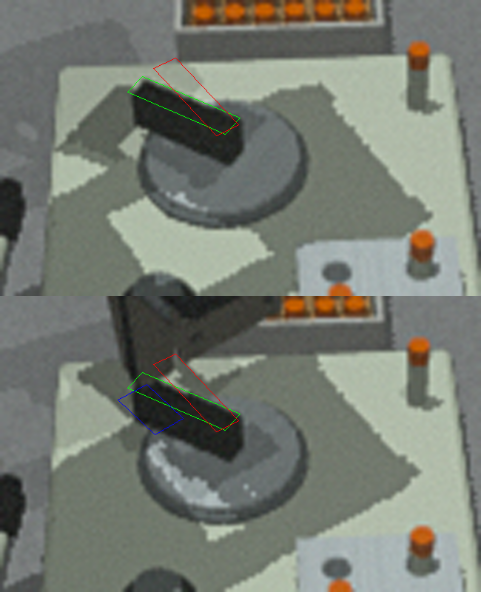

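Run:
```python
from h import *
from scipy.spatial.transform import Rotation as R
S={'1':([0.5089,0.1492,0.2027],[-1.76,.729,1.76]),'2':([0.5093,0.1467,.0902],[-1.757,.732,1.763]),'3':([.5299,.1701,.0916],[-1.523,.97,1.522])}
out=[]
for k,(p,o) in S.items():
    p=np.array(p);M=R.from_rotvec(o).as_matrix()
    im=cv2.resize(cv2.imread(f'pics/side{k}.png')[70:230,160:340],None,fx=3.6,fy=3.6,interpolation=cv2.INTER_CUBIC)
    for h,col in((.019,(255,0,0)),(0,(255,255,0)),(-.04,(0,255,255))):
        c=[p+M[:,0]*h+M[:,1]*a*.010+M[:,2]*b*.018 for a,b in((1,1),(1,-1),(-1,-1),(-1,1))]
        q=((proj('side',c)-(160,70))*3.6).astype(np.int32); cv2.polylines(im,[q],True,col,1)
    out.append(im)
cv2.imwrite('pics/cmp4.png',cv2.resize(np.hstack(out[:2]),(800,356)));cv2.imwrite('pics/cmp5.png',out[2])
```

```text
(no output)
```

View pics/cmp4.png

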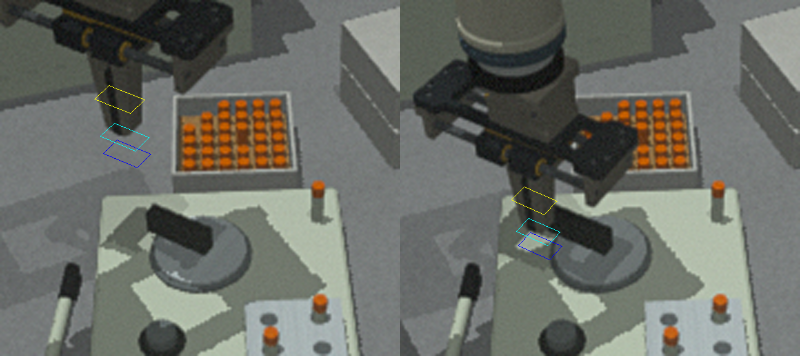

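View pics/cmp5.png

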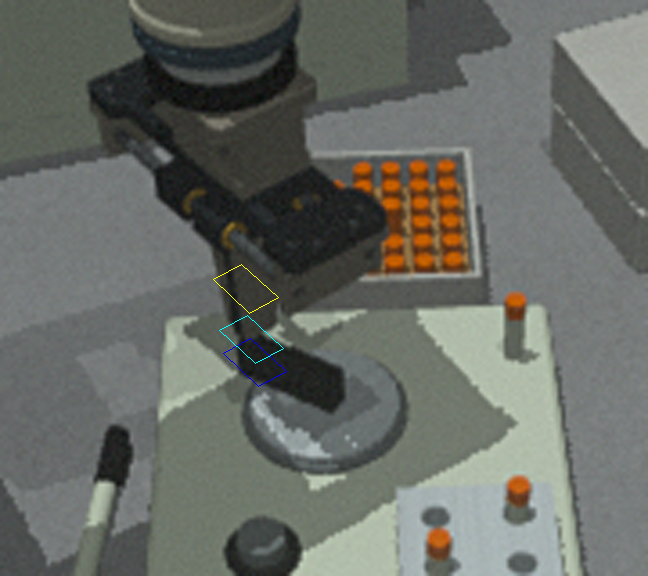

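Run:
```python
from h import *
im=cv2.imread('pics/side3.png')[120:200,190:290]; cv2.imwrite('pics/z3.png',cv2.convertScaleAbs(cv2.resize(im,None,fx=7,fy=7,interpolation=cv2.INTER_CUBIC),alpha=2.0,beta=10))
t=cams.snapshot('top'); cv2.imwrite('pics/top3.png',t)
cv2.imwrite('pics/t3z.png',cv2.convertScaleAbs(cv2.resize(t[150:270,140:300],None,fx=5,fy=5,interpolation=cv2.INTER_CUBIC),alpha=1.8,beta=10))
```

```text
(no output)
```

View pics/z3.png

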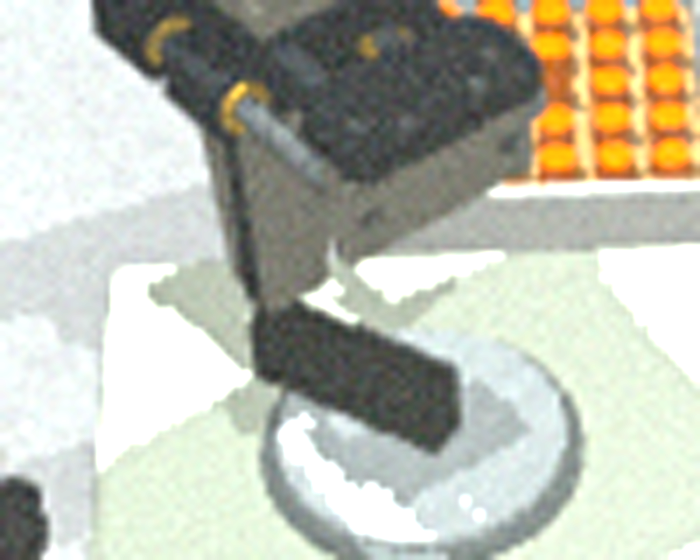

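View pics/t3z.png

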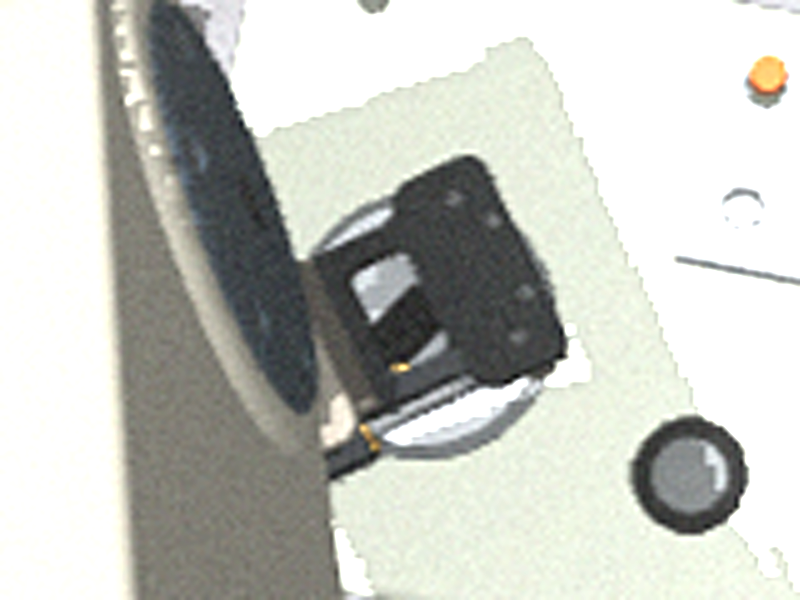

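Run:
```python
from h import *
s,p,M=where()
for h in(-.069,-.11):
    for a in (-.0375,0,.0375): print('top end',h,a,proj('top',p+M[:,0]*h-M[:,2]*.0945+M[:,1]*a)[0], 'side',proj('side',p+M[:,0]*h-M[:,2]*.0945+M[:,1]*a)[0])
print('side1 tip ray', ray('side',[[214.9,129.9]],.1837),ray('side',[[214.9,129.9]],.2027),ray('side',[[214.9,129.9]],.22))
im=cv2.imread('pics/side1.png')[60:160,150:290]; cv2.imwrite('pics/z1.png',cv2.convertScaleAbs(cv2.resize(im,None,fx=5.6,fy=5.6,interpolation=cv2.INTER_CUBIC),alpha=2.0,beta=10))
```

```text
t 4.35 p [0.5299 0.17   0.0916] yaw z 115.05108310911369 F [-0.1018 -0.472  -0.1356] tq [ 0.0845  0.0198 -0.0543] w 0.0002637539993048768 q6 -1.7002223705245834 axis in tool mm [ 13.5923 -16.5006 -43.8883]
top end -0.069 -0.0375 [239.1598 183.6594] side [271.5877 156.3417]
top end -0.069 0 [249.4694 205.1221] side [256.1132 165.1277]
top end -0.069 0.0375 [259.8949 226.8262] side [240.0921 174.224 ]
top end -0.11 -0.0375 [236.0934 179.2442] side [271.2264 140.2198]
top end -0.11 0 [247.1031 202.1762] side [255.1884 149.0323]
top end -0.11 0.0375 [258.2452 225.384 ] side [238.5632 158.1674]
side1 tip ray [[0.5091 0.1771 0.1837]] [[0.5075 0.1544 0.2027]] [[0.5059 0.1338 0.22  ]]
```

View pics/z1.png

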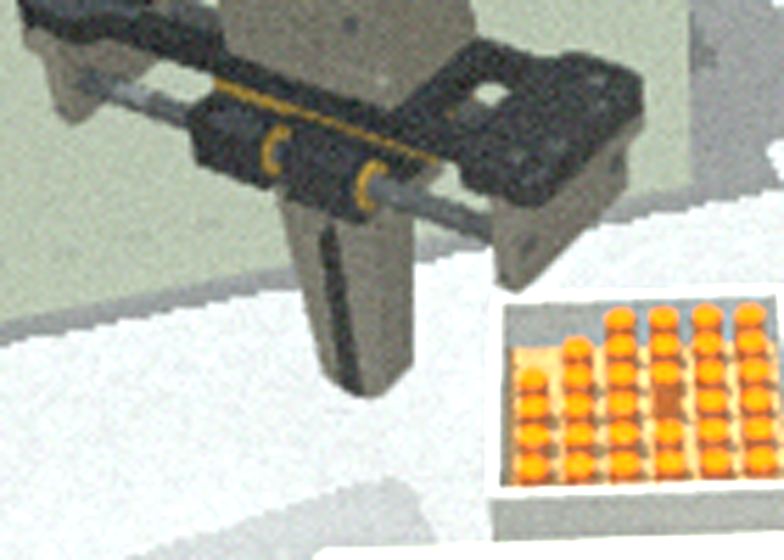

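The side view shows the lever hasn't moved. The fingertip looks about 24 mm higher than the state and the 19 mm tip offset imply, just above the lever, though XY agrees with the top view. I'll back off up and away, then check the height by touch.

play_rows --pt "-20 0 0 0 0 0 1" --pt "-20 9 -4 -7 0 0 1" --pt "-20 18 -9 -14 0 0 1" --pt "-20 27 -13 -20 0 0 1" --pt "-20 27 -13 -20 0 0 1"

```text
time_s: 4.97
position: [0.5105, 0.1465, 0.1117]
orientation: [-1.759, 0.73, 1.76]
force: [0.5, -0.7, -0.6]
gripper_width: 0.0007
```

Run:
```python
from h import *
s,p,M=where()
im=cams.snapshot('side');cv2.imwrite('pics/side4.png',im)
for h,col in((.019,(255,0,0)),(0,(255,255,0))):
    c=[p+M[:,0]*h+M[:,1]*a*.010+M[:,2]*b*.018 for a,b in((1,1),(1,-1),(-1,-1),(-1,1))]
    print(proj('side',c).round(1).tolist())
cv2.imwrite('pics/z4.png',cv2.convertScaleAbs(cv2.resize(im[100:200,170:310],None,fx=5.6,fy=5.6,interpolation=cv2.INTER_CUBIC),alpha=2.0,beta=10))
```

```text
t 4.975 p [0.5105 0.1465 0.1117] yaw z 134.93137001808455 F [ 0.5101 -0.6783 -0.6048] tq [ 0.0867  0.0068 -0.0255] w 0.0006896535637588991 q6 -2.0783678041581855 axis in tool mm [ 33.6814 -30.887  -43.896 ]
[[212.8, 173.1], [227.2, 179.5], [232.7, 173.5], [218.4, 167.2]]
[[211.7, 166.6], [226.3, 173.0], [232.0, 166.9], [217.5, 160.6]]
```

View pics/z4.png

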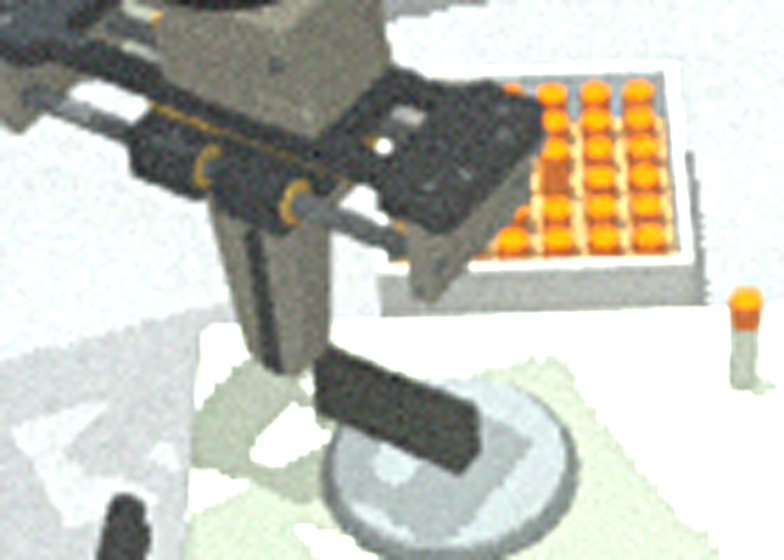

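play_rows --pt "0 26 -4 0 0 0 1" --pt "0 52 -8 0 0 0 1" --pt "10 52 -8 0 0 0 1" --pt "20 52 -8 0 0 0 1" --pt "28 52 -8 0 0 0 1"

```text
time_s: 5.65
position: [0.4803, 0.1051, 0.0828]
orientation: [-1.759, 0.73, 1.759]
force: [-0.1, -0.5, 0.4]
gripper_width: 0.0004
```

Run:
```python
from h import *
s,p,M=where()
im=cams.snapshot('side');cv2.imwrite('pics/side5.png',im)
cv2.imwrite('pics/z5.png',cv2.convertScaleAbs(cv2.resize(im[100:220,170:310],None,fx=5,fy=5,interpolation=cv2.INTER_CUBIC),alpha=2.0,beta=10))
```

```text
t 5.65 p [0.4803 0.1051 0.0828] yaw z 134.93344125126535 F [-0.0745 -0.459   0.437 ] tq [ 0.0408  0.052  -0.0182] w 0.0003762431266267887 q6 -2.1427967864826867 axis in tool mm [  4.7364 -81.519  -36.0047]
```

View pics/z5.png

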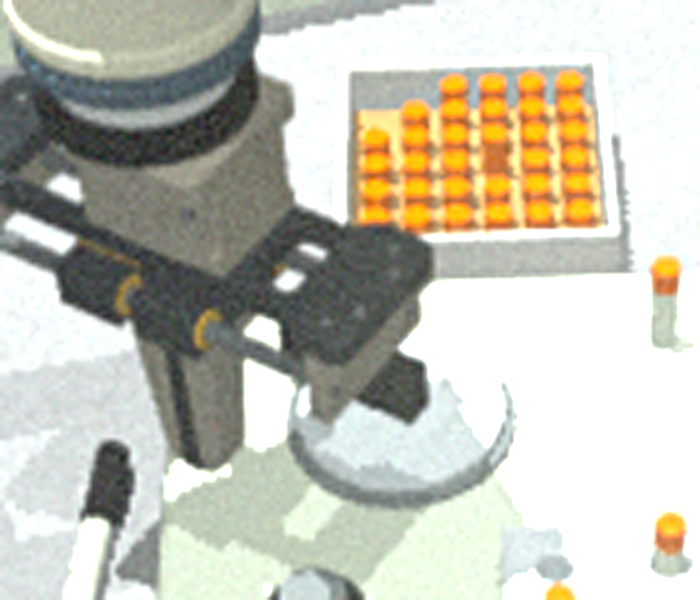

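play_rows --pt "3 0 0 0 0 0 1" --pt "6 0 0 0 0 0 1" --pt "8 0 0 0 0 0 1" --pt "8 0 0 0 0 0 1"

```text
time_s: 6.2
position: [0.4798, 0.1045, 0.0756]
orientation: [-1.759, 0.73, 1.759]
force: [-0.5, 0.4, 1.0]
gripper_width: 0.0005
```

play_rows --pt "1 0 0 0 0 0 1" --pt "2 0 0 0 0 0 1" --pt "3 0 0 0 0 0 1" --pt "3 0 0 0 0 0 1"

```text
time_s: 6.7
position: [0.4798, 0.1045, 0.0726]
orientation: [-1.759, 0.73, 1.759]
force: [0.5, -0.2, 0.0]
gripper_width: 0.0004
```

play_rows --pt "1 0 0 0 0 0 1" --pt "2 0 0 0 0 0 1" --pt "3 0 0 0 0 0 1" --pt "4 0 0 0 0 0 1"

```text
time_s: 7.2
position: [0.4798, 0.1045, 0.0686]
orientation: [-1.759, 0.73, 1.759]
force: [1.4, -0.2, -0.1]
gripper_width: 0.0005
```

play_rows --pt "1 0 0 0 0 0 1" --pt "2 0 0 0 0 0 1" --pt "3 0 0 0 0 0 1" --pt "4 0 0 0 0 0 1"

```text
time_s: 7.7
position: [0.4799, 0.1045, 0.0646]
orientation: [-1.759, 0.73, 1.759]
force: [1.0, 1.0, 1.1]
gripper_width: 0.0006
```

Run:
```python
from h import *
s,p,M=where()
im=cams.snapshot('side');cv2.imwrite('pics/side6.png',im)
cv2.imwrite('pics/z6.png',cv2.convertScaleAbs(cv2.resize(im[120:240,170:310],None,fx=5,fy=5,interpolation=cv2.INTER_CUBIC),alpha=2.0,beta=10))
```

```text
t 7.7 p [0.4799 0.1045 0.0646] yaw z 134.93211957587826 F [1.0276 0.9517 1.1105] tq [0.0747 0.0287 0.0085] w 0.0006336796939215665 q6 -2.1435661553856176 axis in tool mm [-13.3717 -82.1852 -35.842 ]
```

View pics/z6.png

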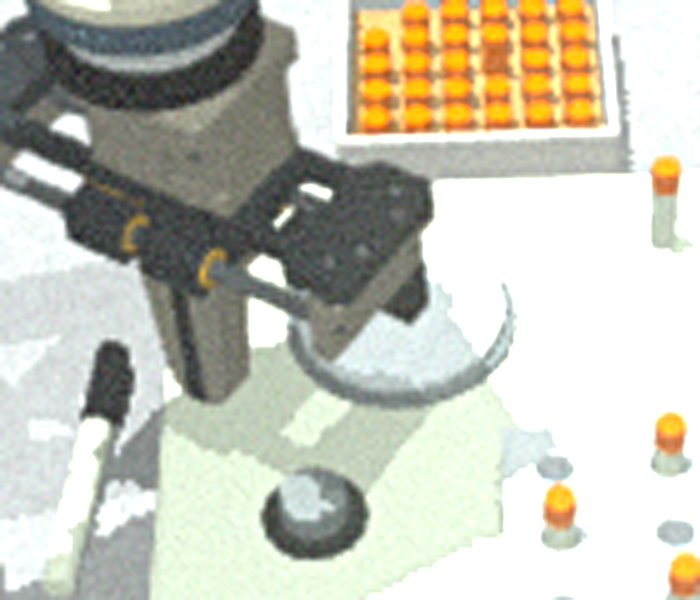

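play_rows --pt "1 0 0 0 0 0 1" --pt "2 0 0 0 0 0 1" --pt "3 0 0 0 0 0 1" --pt "4 0 0 0 0 0 1"

```text
time_s: 8.25
position: [0.4799, 0.1045, 0.0606]
orientation: [-1.759, 0.73, 1.759]
force: [0.0, -0.3, -1.1]
gripper_width: 0.0005
```

play_rows --pt "1 0 0 0 0 0 1" --pt "2 0 0 0 0 0 1" --pt "3 0 0 0 0 0 1" --pt "4 0 0 0 0 0 1"

```text
time_s: 8.75
position: [0.4799, 0.1046, 0.0566]
orientation: [-1.759, 0.73, 1.759]
force: [-0.6, -0.3, 0.3]
gripper_width: 0.0006
```

play_rows --pt "1 0 0 0 0 0 1" --pt "2 0 0 0 0 0 1"

```text
time_s: 9.0
position: [0.4799, 0.1045, 0.0546]
orientation: [-1.759, 0.73, 1.759]
force: [-0.5, 0.5, -0.2]
gripper_width: 0.0005
```

play_rows --pt "1 0 0 0 0 0 1" --pt "2 0 0 0 0 0 1" --pt "3 0 0 0 0 0 1"

```text
time_s: 9.38
position: [0.4799, 0.1045, 0.0516]
orientation: [-1.759, 0.73, 1.759]
force: [-0.6, -0.4, -0.3]
gripper_width: 0.0005
```

play_rows --pt "1 0 0 0 0 0 1" --pt "2 0 0 0 0 0 1" --pt "3 0 0 0 0 0 1"

```text
time_s: 9.75
position: [0.4798, 0.1045, 0.0486]
orientation: [-1.759, 0.73, 1.759]
force: [0.8, 0.1, 0.4]
gripper_width: 0.0004
```

Run:
```python
from h import *
s,p,M=where()
im=cams.snapshot('side');cv2.imwrite('pics/side7.png',im)
cv2.imwrite('pics/z7.png',cv2.convertScaleAbs(cv2.resize(im[120:240,170:310],None,fx=5,fy=5,interpolation=cv2.INTER_CUBIC),alpha=2.0,beta=10))
```

```text
t 9.75 p [0.4798 0.1045 0.0486] yaw z 134.93178114484832 F [0.7739 0.0787 0.4457] tq [ 0.0393  0.0764 -0.0113] w 0.00040416137377899554 q6 -2.1436004315861594 axis in tool mm [-29.3937 -82.235  -35.8807]
```

View pics/z7.png

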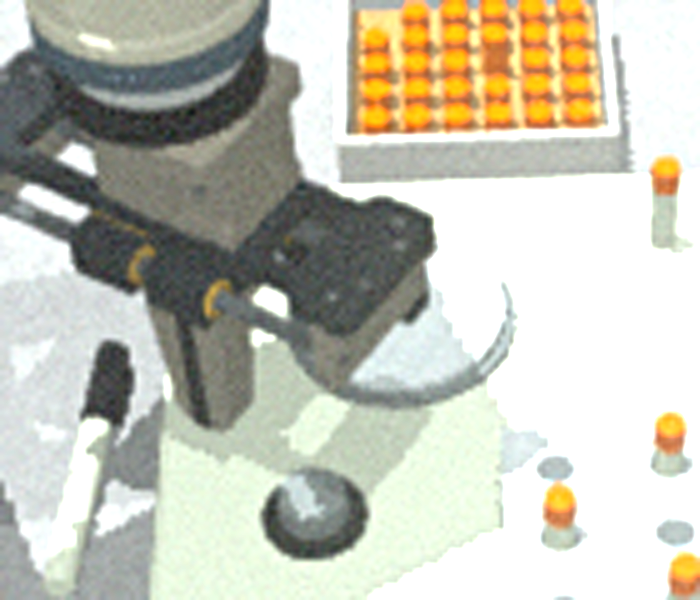

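Run:
```python
from h import *
np.set_printoptions(precision=4,suppress=True)
for z in(.03,.055,.07,.08,.09): print(z,ray('side',[[213,205.6]],z)[0])
for h in (.019,0,-.02,-.03): 
  print(h,proj('side',[.4798,.1045,.0486-h]).round(1))
```

```text
0.03 [0.479  0.1197 0.03  ]
0.055 [0.4782 0.0978 0.055 ]
0.07 [0.4778 0.0847 0.07  ]
0.08 [0.4775 0.0759 0.08  ]
0.09 [0.4772 0.0672 0.09  ]
0.019 [[214.6 211. ]]
0 [[213.6 205.1]]
-0.02 [[212.5 198.7]]
-0.03 [[211.9 195.4]]
```

play_rows --pt "1 0 0 0 0 0 1" --pt "1.5 0 0 0 0 0 1" --pt "2 0 0 0 0 0 1"

```text
time_s: 10.18
position: [0.4799, 0.1045, 0.0467]
orientation: [-1.759, 0.73, 1.759]
force: [-0.7, 0.1, -1.0]
gripper_width: 0.0004
```

play_rows --pt "1 0 0 0 0 0 1" --pt "1.5 0 0 0 0 0 1" --pt "2 0 0 0 0 0 1"

```text
time_s: 10.55
position: [0.4799, 0.1045, 0.0447]
orientation: [-1.759, 0.73, 1.759]
force: [-0.0, 0.1, -0.3]
gripper_width: 0.0007
```

play_rows --pt "1 0 0 0 0 0 1" --pt "1.5 0 0 0 0 0 1" --pt "2 0 0 0 0 0 1"

```text
time_s: 10.92
position: [0.4799, 0.1046, 0.0434]
orientation: [-1.759, 0.73, 1.759]
force: [-5.3, -0.9, 18.4]
gripper_width: 0.0002
```

Contact came at TCP z ≈ 0.044, with 18 N. So the real fingertip sits about 11 mm above the reported TCP z, and the reported z is about 30 mm low. I'll back off slightly and check XY in a zoomed picture.

play_rows --pt "-2 0 0 0 0 0 1" --pt "-3 0 0 0 0 0 1" --pt "-3 0 0 0 0 0 1"

```text
time_s: 11.3
position: [0.4799, 0.1045, 0.0457]
orientation: [-1.759, 0.73, 1.759]
force: [-0.1, -0.8, 0.2]
gripper_width: 0.0009
```

Run:
```python
from h import *
s,p,M=where()
im=cams.snapshot('side');cv2.imwrite('pics/side8.png',im)
z=cv2.convertScaleAbs(cv2.resize(im[170:220,185:245],None,fx=12,fy=12,interpolation=cv2.INTER_CUBIC),alpha=2.2,beta=20)
tip=p.copy(); tip[2]+=.011
for (a0,b0),col in(((.010,.018),(255,0,0)),((.010,.010),(0,255,0))):
  c=[tip+M[:,1]*a*a0+M[:,2]*b*b0 for a,b in((1,1),(1,-1),(-1,-1),(-1,1))]
  cv2.polylines(z,[((proj('side',c)-(185,170)+.5)*12).astype(np.int32)],True,col,1)
cv2.imwrite('pics/z8.png',z)
t=cams.snapshot('top');cv2.imwrite('pics/top8.png',t)
cv2.imwrite('pics/t8.png',cv2.convertScaleAbs(cv2.resize(t[170:320,160:300],None,fx=4,fy=4,interpolation=cv2.INTER_CUBIC),alpha=2.0,beta=20))
```

```text
t 11.3 p [0.4799 0.1045 0.0457] yaw z 134.93468960518692 F [-0.125  -0.7542  0.2037] tq [0.1485 0.0913 0.018 ] w 0.000872271545884318 q6 -2.1435660265805208 axis in tool mm [-32.3186 -82.1783 -35.8512]
```

View pics/z8.png

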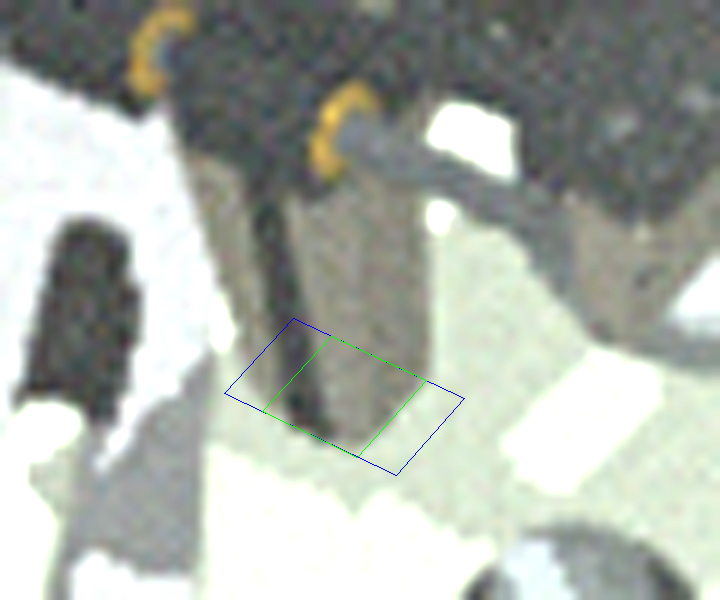

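View pics/t8.png

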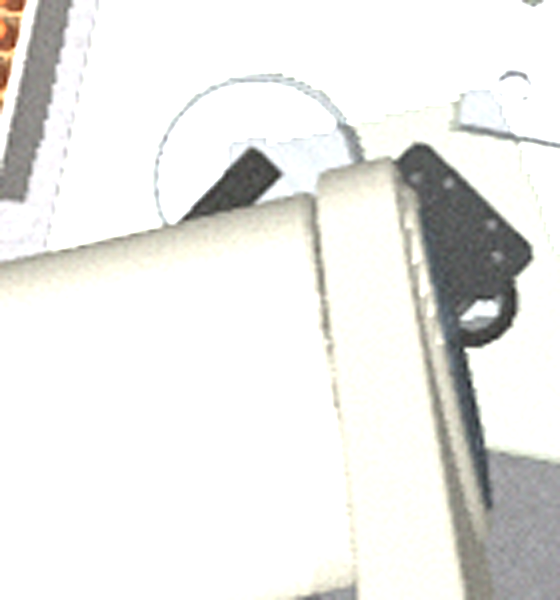

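The fingertips' XY matches the projection: the finger gap is predicted at (311,434) and seen at (315,435). Only z is off. I'll go back to the push side with the tip at deck +16.5 mm, which is TCP z ≈ 0.0605.

play_rows --pt "-15 0 0 0 0 0 1" --pt "-15 -17 3 0 0 0 1" --pt "-15 -34 6 0 0 0 1" --pt "-15 -52 8 0 0 0 1" --pt "-15 -52 8 0 0 0 1"

```text
time_s: 12.02
position: [0.5121, 0.1483, 0.0604]
orientation: [-1.76, 0.728, 1.76]
force: [0.0, -0.0, -1.0]
gripper_width: 0.0006
```

Run:
```python
from h import *
s,p,M=where()
im=cams.snapshot('side');cv2.imwrite('pics/side9.png',im)
z=cv2.convertScaleAbs(cv2.resize(im[130:200,190:290],None,fx=7,fy=7,interpolation=cv2.INTER_CUBIC),alpha=2.2,beta=20)
tip=p.copy(); tip[2]+=.011
for (a0,b0),col in(((.010,.018),(255,0,0)),):
  c=[tip+M[:,1]*a*a0+M[:,2]*b*b0 for a,b in((1,1),(1,-1),(-1,-1),(-1,1))]
  cv2.polylines(z,[((proj('side',c)-(190,130)+.5)*7).astype(np.int32)],True,col,1)
cv2.imwrite('pics/z9.png',z)
```

```text
t 12.025 p [0.5121 0.1483 0.0604] yaw z 135.017961226621 F [ 0.0158 -0.0312 -0.9699] tq [0.1285 0.0402 0.0307] w 0.0006214586302811421 q6 -2.077465115425262 axis in tool mm [-17.536  -28.4233 -44.1417]
```

View pics/z9.png

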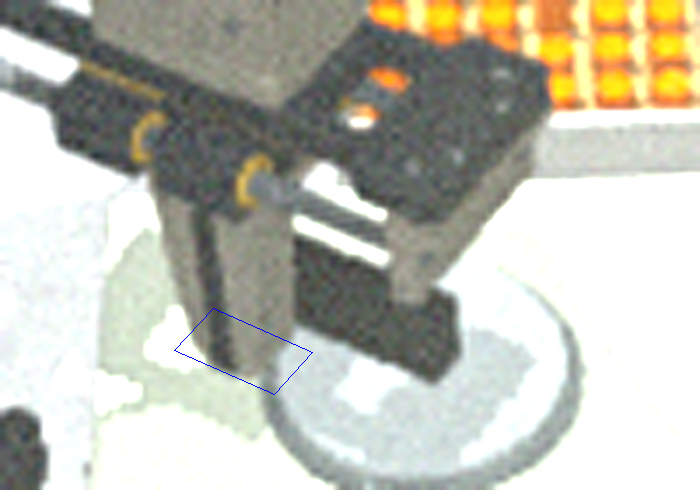

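play_rows --pt "0 -3 0 0 0 0 1" --pt "0 -6 0 0 0 0 1" --pt "0 -9 0 0 0 0 1" --pt "0 -10 0 0 0 0 1" --pt "0 -10 0 0 0 0 1"

```text
time_s: 12.7
position: [0.5181, 0.154, 0.0607]
orientation: [-1.759, 0.73, 1.759]
force: [-0.6, 0.2, -0.1]
gripper_width: 0.0005
```

play_rows --pt "0 -0.7 0 0 0 0 1" --pt "0 -1.4 0 0 0 0 1" --pt "0 -2 0 0 0 0 1" --pt "0 -2 0 0 0 0 1"

```text
time_s: 13.2
position: [0.5196, 0.1554, 0.0607]
orientation: [-1.759, 0.73, 1.759]
force: [0.1, 0.1, 1.1]
gripper_width: 0.0005
```

Run:
```python
from h import *
where()
```

```text
t 13.2 p [0.5196 0.1554 0.0607] yaw z 134.93248182025926 F [0.1326 0.1102 1.1025] tq [0.0766 0.0286 0.0153] w 0.0004870951732885638 q6 -2.0671077218326257 axis in tool mm [-17.2912 -18.1546 -43.8729]
```

play_rows --pt "0 -3.1 1.2 4 0 0 1" --pt "0 -6.3 2.1 8 0 0 1" --pt "0 -6.3 2.1 8 0 0 1"

```text
time_s: 13.58
position: [0.5221, 0.1611, 0.0606]
orientation: [-1.666, 0.832, 1.667]
force: [-1.9, -1.9, 2.0]
gripper_width: 0.0005
```

Run:
```python
from h import *
s,p,M=where(); print(M.T@s['force'])
```

```text
t 13.575 p [0.5221 0.1611 0.0606] yaw z 126.97287611028852 F [-1.902  -1.8907  2.0461] tq [-0.2435  0.2672  0.0239] w 0.0004829072607084824 q6 -1.9191286910522867 axis in tool mm [-17.4435 -18.614  -43.9346]
[-2.0436  2.6587 -0.3664]
```

Contact force is about 2.7 N on the push flank, as expected. I'll carry on round the arc.

play_rows --pt "0 -3.1 1.2 4 0 0 1" --pt "0 -6.3 2.1 8 0 0 1" --pt "0 -9.5 2.8 12 0 0 1" --pt "0 -12.8 3.3 16 0 0 1" --pt "0 -12.8 3.3 16 0 0 1"

```text
time_s: 14.2
position: [0.531, 0.1718, 0.0607]
orientation: [-1.474, 1.012, 1.474]
force: [0.1, -0.5, -0.6]
gripper_width: 0.0008
```

```bash
cat >> h.py <<'E'
def see(k,angs):
    s,p,M=where(); print('F tool',M.T@s['force'])
    im=cams.snapshot('side');cv2.imwrite(f'pics/side{k}.png',im)
    z=cv2.resize(im[130:200,190:300],None,fx=7,fy=7,interpolation=cv2.INTER_CUBIC); z=cv2.convertScaleAbs(z,alpha=2.2,beta=20)
    drawlev(z,'side',angs,(189.5,129.5),7)
    cv2.imwrite(f'pics/z{k}.png',z)
E
python3 -c "
from h import *
see(10,[(111,(0,0,255))])"
```

```text
t 14.2 p [0.531  0.1718 0.0607] yaw z 111.04298052758314 F [ 0.0903 -0.4998 -0.5766] tq [0.0129 0.0556 0.0463] w 0.000817308651940096 q6 -1.6279677397439918 axis in tool mm [-17.2962 -17.8195 -43.9403]
F tool [ 0.5765  0.0955 -0.4989]
```

View pics/z10.png

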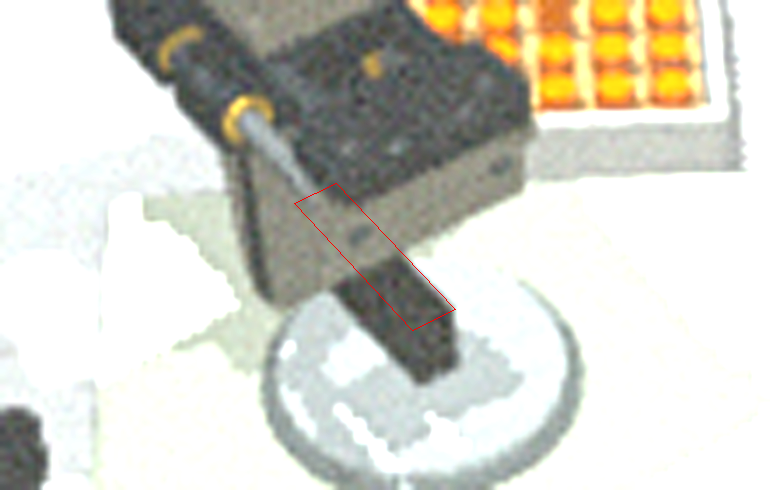

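One click is done: the lever lines up with the predicted 111° outline. I'll keep going.

play_rows --pt "0 -3.9 1.4 5 0 0 1" --pt "0 -7.9 2.5 10 0 0 1" --pt "0 -12 3.2 15 0 0 1" --pt "0 -16.1 3.5 20 0 0 1" --pt "0 -16.1 3.5 20 0 0 1"

```text
time_s: 14.88
position: [0.5447, 0.1807, 0.0607]
orientation: [-1.223, 1.2, 1.223]
force: [0.7, 0.0, 0.3]
gripper_width: 0.0001
```

```bash
python3 -c "
from h import *
see(11,[(87,(0,0,255))])"
```

```text
t 14.875 p [0.5447 0.1807 0.0607] yaw z 91.06560411862868 F [0.6929 0.0151 0.2854] tq [ 0.0344  0.0141 -0.048 ] w 6.812332154432124e-05 q6 -1.2717566128909783 axis in tool mm [-17.3322 -17.9276 -43.7986]
F tool [-0.2853 -0.6932  0.0022]
```

View pics/z11.png

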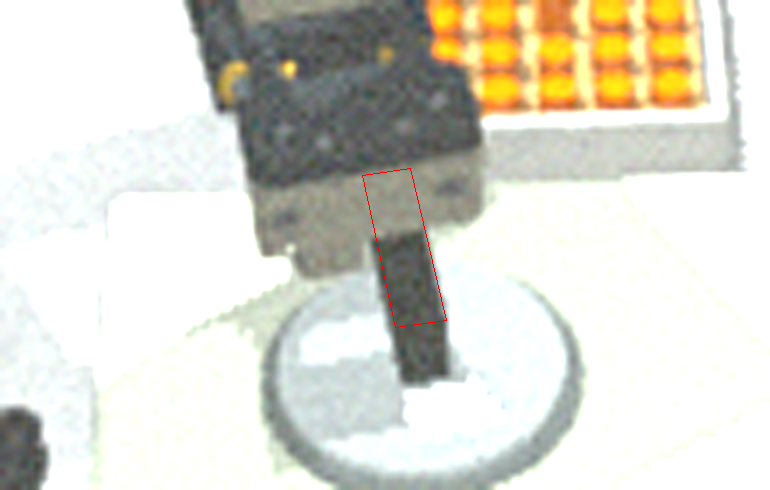

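Two clicks are done and the lever is at about 87°. Next 20°.

play_rows --pt "0 -3.9 1.4 5 0 0 1" --pt "0 -7.9 2.5 10 0 0 1" --pt "0 -12 3.2 15 0 0 1" --pt "0 -16.1 3.5 20 0 0 1" --pt "0 -16.1 3.5 20 0 0 1"

```text
time_s: 15.55
position: [0.5606, 0.1843, 0.0607]
orientation: [-0.963, 1.347, 0.963]
force: [-0.5, -0.5, -0.1]
gripper_width: 0.0002
```

```bash
python3 -c "
from h import *
see(12,[(63,(0,0,255))])"
```

```text
t 15.55 p [0.5606 0.1843 0.0607] yaw z 71.09197869456258 F [-0.4906 -0.4672 -0.1288] tq [-0.0271 -0.0143  0.01  ] w 0.00017092653056895342 q6 -0.9255890784233348 axis in tool mm [-17.3426 -17.9523 -43.6811]
F tool [ 0.1288  0.3128 -0.6009]
```

View pics/z12.png

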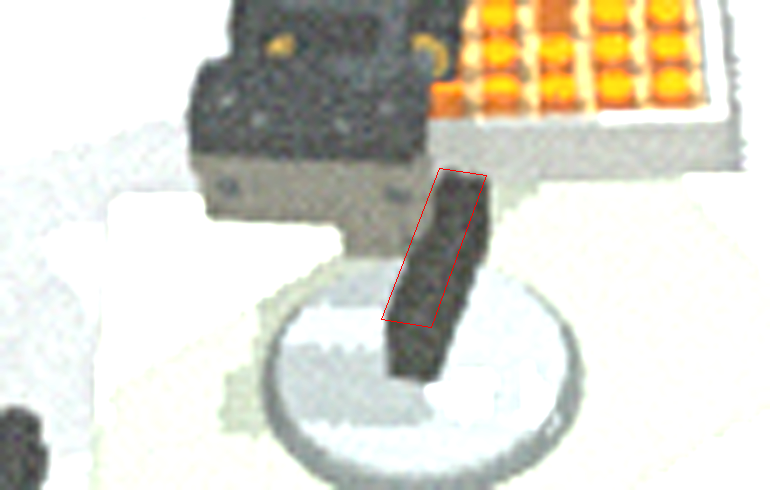

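Three clicks are done, with the lever at about 63°. For the last one I'll stop the finger about 8° short of the final stop, past the snap point.

play_rows --pt "0 -3.9 1.4 5 0 0 1" --pt "0 -7.9 2.5 10 0 0 1" --pt "0 -12 3.2 15 0 0 1" --pt "0 -16.1 3.5 20 0 0 1" --pt "0 -19.3 3.5 24 0 0 1"

```text
time_s: 16.23
position: [0.5797, 0.1814, 0.0607]
orientation: [-0.641, 1.474, 0.641]
force: [0.8, -1.0, -0.3]
gripper_width: 0.0006
```

```bash
python3 -c "
from h import *
see(13,[(39,(0,0,255))])"
```

```text
t 16.225 p [0.5797 0.1814 0.0607] yaw z 46.98700226667832 F [ 0.7892 -0.9844 -0.3051] tq [-0.0633 -0.021   0.0357] w 0.0006137712734056039 q6 -0.5193922169627816 axis in tool mm [-17.3302 -18.1692 -43.4477]
F tool [ 0.305  -1.2487 -0.1813]
```

View pics/z13.png

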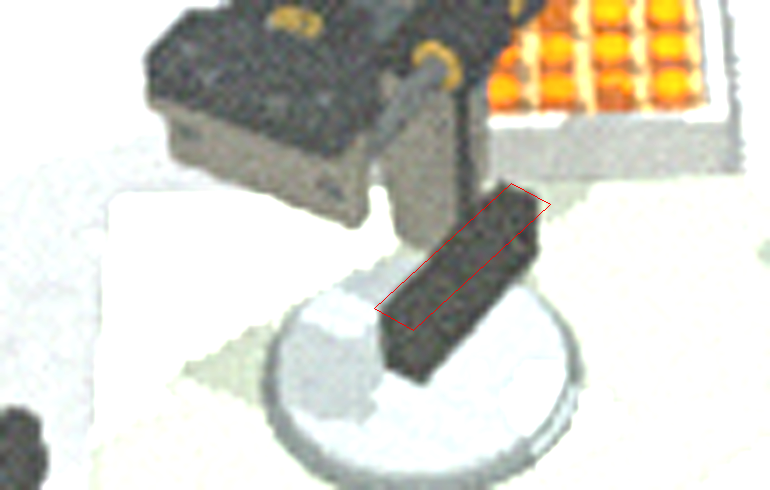

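The lever is in the fourth stop at about 39°, and the finger is clear of it. Backing off and lifting.

play_rows --pt "0 4 0 0 0 0 1" --pt "0 8 0 0 0 0 1" --pt "-20 10 0 0 0 0 1" --pt "-40 10 0 0 0 0 1" --pt "-60 10 0 0 0 0 1"

```text
time_s: 16.9
position: [0.5728, 0.1886, 0.1228]
orientation: [-0.641, 1.473, 0.641]
force: [0.5, 0.1, 0.2]
gripper_width: 0.0004
```

```bash
python3 -c "
from h import *
where([.508,.0421,.075],47)
see(14,[(39,(0,0,255))])"
```

```text
t 16.9 p [0.5728 0.1886 0.1228] yaw z 46.99731828641835 F [0.533  0.0975 0.1777] tq [ 0.0109  0.0121 -0.0271] w 0.0004105156727234572 q6 -0.5046921510150648 axis in tool mm [ 44.7484 -28.129  -44.0888]
shift mm [  47.6513  -52.4735 -151.4251] rx -0.002681713581651479
t 16.9 p [0.5728 0.1886 0.1228] yaw z 46.99731828641835 F [0.533  0.0975 0.1777] tq [ 0.0109  0.0121 -0.0271] w 0.0004105156727234572 q6 -0.5046921510150648 axis in tool mm [ 44.7484 -28.129  -44.0888]
F tool [-0.1771 -0.3234  0.4351]
```

View pics/z14.png

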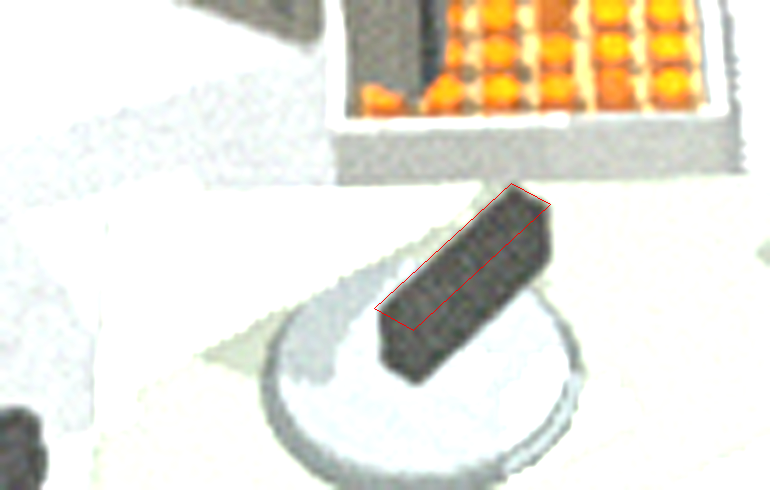

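The lever now lies exactly on the 39° outline, four clicks from 135°. Next I'll move over the round key.

play_rows --pt "0 -11 -30 0 0 0 1" --pt "0 -21 -61 0 0 0 1" --pt "0 -32 -91 0 0 0 1" --pt "0 -42 -121 0 0 0 1" --pt "0 -52 -151 0 0 0 1"

```text
time_s: 17.58
position: [0.5073, 0.0417, 0.1214]
orientation: [-0.641, 1.473, 0.64]
force: [-0.1, 0.8, -0.9]
gripper_width: 0.0007
```

play_rows --pt "15 0 0 0 0 0 1" --pt "30 0 0 0 0 0 1" --pt "43 0 0 0 0 0 1" --pt "43 0 0 0 0 0 1"

```text
time_s: 18.08
position: [0.5067, 0.043, 0.0762]
orientation: [-0.64, 1.477, 0.642]
force: [0.0, -0.2, 0.5]
gripper_width: 0.0005
```

Run:
```python
from h import *
s,p,M=where([.508,.0421,.061],47)
im=cams.snapshot('side');cv2.imwrite('pics/side15.png',im)
z=cv2.resize(im[150:270,180:300],None,fx=5,fy=5,interpolation=cv2.INTER_CUBIC); z=cv2.convertScaleAbs(z,alpha=2.2,beta=20)
for c,h,col in((p,.011,(255,0,0)),):
  q=[p+[0,0,.011]+M[:,1]*a*.01+M[:,2]*b*.018 for a,b in((1,1),(1,-1),(-1,-1),(-1,1))]
  cv2.polylines(z,[((proj('side',q)-(179.5,149.5))*5).astype(np.int32)],True,col,1)
cv2.imwrite('pics/z15.png',z)
```

```text
t 18.075 p [0.5067 0.043  0.0762] yaw z 46.98552138752148 F [ 0.0274 -0.1654  0.4986] tq [ 0.0186  0.0201 -0.0548] w 0.0004909867550022137 q6 -0.7384742595266688 axis in tool mm [ -1.9438  22.8389 107.5437]
shift mm [15.216  -1.5604  0.2479] rx -0.014478612478519892
```

View pics/z15.png

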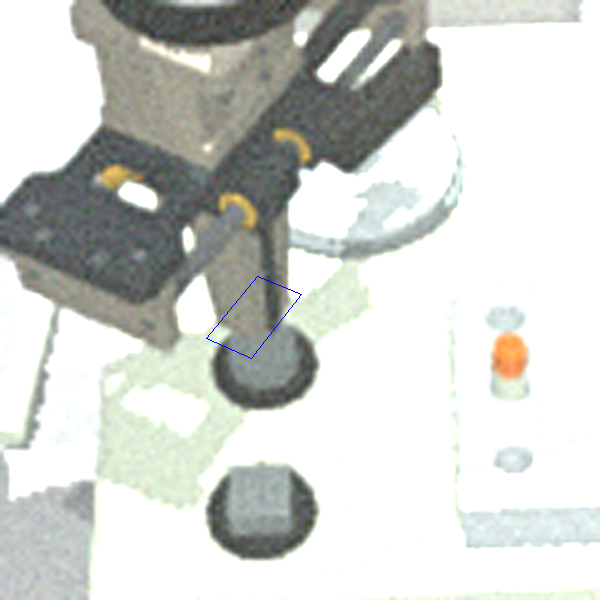

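The tip is over the round key, clear of the square one. Pressing.

play_rows --pt "6 -1 0 0 0 0 1" --pt "11 -1 0 0 0 0 1" --pt "15 -1 0 0 0 0 1" --pt "18 -1 0 0 0 0 1" --pt "18 -1 0 0 0 0 1"

```text
time_s: 18.75
position: [0.5082, 0.0417, 0.0597]
orientation: [-0.64, 1.475, 0.64]
force: [-0.7, 0.3, 1.9]
gripper_width: 0.0004
```

play_rows --pt "1 0 0 0 0 0 1" --pt "2 0 0 0 0 0 1" --pt "2.5 0 0 0 0 0 1" --pt "2.5 0 0 0 0 0 1"

```text
time_s: 19.25
position: [0.5082, 0.0418, 0.0572]
orientation: [-0.64, 1.474, 0.64]
force: [-0.9, -0.4, 3.1]
gripper_width: 0.0004
```

play_rows --pt "0.7 0 0 0 0 0 1" --pt "1.4 0 0 0 0 0 1" --pt "2 0 0 0 0 0 1" --pt "2 0 0 0 0 0 1"

```text
time_s: 19.75
position: [0.5082, 0.0418, 0.0552]
orientation: [-0.64, 1.475, 0.64]
force: [-2.5, -0.5, 4.6]
gripper_width: 0.0006
```

play_rows --pt "0.5 0 0 0 0 0 1" --pt "1 0 0 0 0 0 1" --pt "1 0 0 0 0 0 1"

```text
time_s: 20.12
position: [0.5082, 0.0418, 0.0544]
orientation: [-0.64, 1.474, 0.64]
force: [-3.6, -1.2, 9.2]
gripper_width: 0.0006
```

9.2 N is above the 5 N spring, so the key is at its stop. Releasing upward.

play_rows --pt "0.5 0 0 0 0 0 1" --pt "0.5 0 0 0 0 0 1"

```text
time_s: 20.38
position: [0.5083, 0.0417, 0.0544]
orientation: [-0.64, 1.474, 0.64]
force: [-5.2, -2.0, 14.8]
gripper_width: 0.0002
```

play_rows --pt "-10 0 0 0 0 0 1" --pt "-30 0 0 0 0 0 1" --pt "-60 0 0 0 0 0 1" --pt "-90 0 0 0 0 0 1" --pt "-110 0 0 0 0 0 1"

```text
time_s: 21.0
position: [0.509, 0.0419, 0.1651]
orientation: [-0.64, 1.472, 0.639]
force: [-0.2, 0.3, -0.6]
gripper_width: 0.0
```

play_rows --pt "0 0 0 0 0 0 1" --pt "0 0 0 0 0 0 1" --pt "0 0 0 0 0 0 1"

```text
time_s: 21.38
position: [0.5076, 0.0417, 0.1626]
orientation: [-0.64, 1.476, 0.641]
force: [-0.3, -1.2, -0.3]
gripper_width: 0.0
```

Run:
```python
from h import *
where()
im=cams.snapshot('side');cv2.imwrite('pics/side16.png',im)
z=cv2.resize(im[130:290,180:340],None,fx=3.75,fy=3.75,interpolation=cv2.INTER_CUBIC); z=cv2.convertScaleAbs(z,alpha=1.6)
drawlev(z,'side',[(39,(0,0,255))],(179.5,129.5),3.75)
z0=cv2.convertScaleAbs(cv2.resize(cv2.imread('pics/side0.png')[130:290,180:340],None,fx=3.75,fy=3.75,interpolation=cv2.INTER_CUBIC),alpha=1.6)
cv2.imwrite('pics/z16.png',cv2.resize(np.hstack([z0,z]),(800,400)))
```

```text
t 21.375 p [0.5076 0.0417 0.1626] yaw z 46.93071939507184 F [-0.3178 -1.2115 -0.3288] tq [ 0.0182  0.0387 -0.0001] w 2.2490987270760434e-05 q6 -0.7400773636388928 axis in tool mm [ 84.4857  24.3345 107.9477]
```

View pics/z16.png

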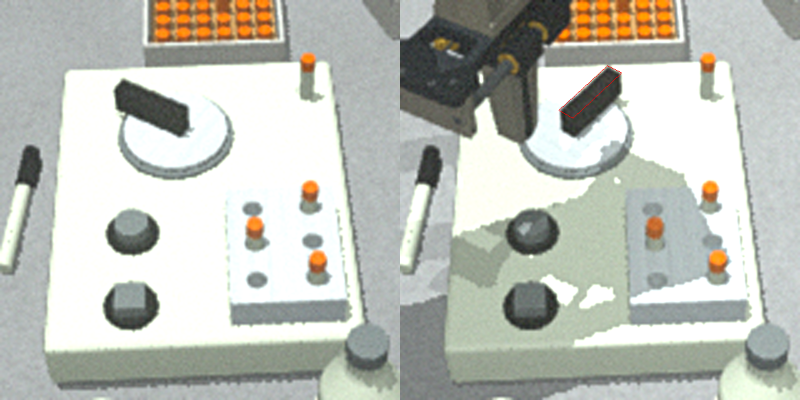

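The key is back up, the dial is at 39°, and the vials, marker, bottle and stop key are unchanged in this view. Handing in.

```bash
python3 -c "
from rig import r
print(r.job_done())"
```

```text
the job is handed in; nothing more can be done
None
```

I turned the dial four clicks clockwise with the closed fingertips, then pressed the round start key fully down and let it go. The job is handed in, and no verdict was reported.

- **Dial:** I pushed only the lever's counter-clockwise flank, from about 135° to 39° in world angle, or 96°. I stopped the finger about 8° short of the last stop, and the lever snapped in by itself. The last side picture shows it on the 39° outline.
- **Start key:** the force rose to about 9–15 N against the 5 N spring, so the key reached its stop. After release it looks up again.
- **Everything else:** in the last side picture the stop key, vials, marker and the visible part of the bottle look unmoved. The cryobox shows only in part, and the jar lies outside that crop, so I did not check it. The arm stands clear, with only noise-level force.
- **What disagreed:** the reported tool height was about 30 mm too low.
  - My first sweep passed just above the lever without touching it.
  - I then found the true fingertip height by touching the bare deck lightly (18 N) and corrected for it. XY agreed with the cameras.

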